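Centre a clutch disc with the splined aligner and hold it home

TASK

The clutch cover on the flywheel is only finger tight and the disc under it still sits off centre. Take the red-handled aligner out of the wooden block, lower it through the cover into the disc's splined hub, turning it until the splines mesh, ease it (and with it the disc) over the pilot bearing and slide it fully home, upright, its collar flat on the hub, without forcing it. Finish while holding it: keep your grip on the handle and a steady, moderate downward push, ready for the cover bolts to be tightened, and leave everything else on the counter where it is.

Things in the scene. Friction and masses are not known exactly. Their poses are not given: they have to be found in the camera images.
- aligner_red: Clutch aligning tool with a red hexagonal handle, 168 mm long, about 0.2 kg, upright in one of the three holes of the wooden block, its collar on the block's top. Origin: centre of the nose tip, its lowest point; z up along the tool. From the tip: nose 15 mm dia. to z 24 mm (first 8 mm tapered from 6 mm), splines z 24 to 48, collar 42 mm dia. z 48 to 54, shank 20 mm dia. to z 94, handle to z 168.
- handle (a point): On the red aligner's axis, 130 mm above its tip, middle of the handle: grip here across two flats. Axes as the aligner. The red hexagon, z 94 to 164 mm, is 28 mm across flats; flats face along x and every 60 degrees from it, the same directions as the splines.
- seat (a point): Centre of the underside of the red aligner's collar, 48 mm above the tip; it lands on the hub's top when home. Axes as the aligner. Below it the white spline section: core 22 mm dia., 30.4 mm over six straight splines, 6 mm wide, lower ends rounded, one on the x axis, the rest every 60 degrees.
- disc: Clutch disc, 186 mm dia., about 0.9 kg, flat and loose on the flywheel's face under the cover, up to 3.5 mm off centre, any yaw; slides and turns against its own friction (some 5 N), room for 5 mm each way. Only the hub shows, in the middle of the cover. Origin: centre of its underside; z up. A groove of the hub lies on the x axis, the others every 60 degrees.
- hub_top (a point): Centre of the hub's top face, 34 mm above the flywheel's face; axes as the disc. Hub: bright metal sleeve 45 mm outside; bore 24.4 mm between lands, 32.4 mm in its six 8 mm wide grooves. Meshes when aligner and disc yaw agree modulo 60 degrees (play 4 degrees, 1 mm). Splines meet it with the collar 24 mm above it, nose tip 10 mm above the flywheel; then, some 5 mm in, the aligner can drag the disc sideways.
- pilot (a point): Centre of the mouth of the pilot bearing in the flywheel's upper face, 32 mm above the counter: a vertical hole 16.4 mm in diameter with a brass rim, through the 28 mm thick flywheel, seen down through the hub. With the aligner home its nose is 14 mm deep in it. Axes as the flywheel.
- flywheel: Steel flywheel, 264 mm diameter, face 32 mm above the counter, on a 270 mm square of card, with the grey clutch cover loosely bolted on; fixed. Origin: its centre at counter level; z up. Cover: 238 mm across, top lip 74 mm above the counter; 18 steel spring fingers rise to a central opening 55 mm in diameter, its edge about 80 mm above the counter.
- rack: Wooden block, fixed, 262 (x) by 66 (y) by 56 mm high, three vertical 33 mm through holes in a row along x: at its middle and 88 mm either way. Origin: centre of its underside. The three aligners stand in the holes in any order, handles 88 mm apart, tops 176 mm above the counter.
- aligner_blue: Another aligner with a blue handle, of the same length and shape but with a different spline; to be left in the block. Origin at its tip.
- aligner_black: Another aligner with a black handle, of the same length and shape but with a different spline; to be left in the block. Origin at its tip.
- torque_wrench: Torque wrench, about 400 mm long, black grip and steel shaft and head, lying on the counter to the left of the flywheel. Origin near its middle, at counter level, long axis x. To be left alone.
- release_bearing: Clutch release bearing, a steel ring 72 mm diameter and 34 mm high, on the counter beyond the flywheel. Origin: centre of its underside. To be left alone.
- grease_tin: White jar with a yellow cap, 68 mm diameter, 62 mm high, to the left of the flywheel, nearer the robot. Origin: centre of its underside. To be left alone.
- pen_pot: Grey pot of pens, 72 mm diameter, 135 mm high with the pens, beyond and to the right of the wooden block. Origin: centre of its underside. To be left alone.
- tape_roll: Yellow roll of tape lying flat, 104 mm diameter, 25 mm high, to the right of the wooden block. Origin: centre of its underside. To be left alone.
- bolt_tray: Small open steel tray with a few bolts, 110 by 75 by 26 mm, to the far left. Origin: centre of its underside. To be left alone.
Mind the look-alikes: they are no part of the job. What is shaped like the aligner_red but purple is not meant. Leave any purple look-alike of the disc alone.

How it is judged:
By the outcome, as a careful person would: the job done as asked, in the order asked, and still so for the second after the job is handed in, while the arm keeps its last pose, push and grip.
It also fails if it takes over 45 s, if anything falls off the work surface, if the arm or the gripper's body presses on something with over 40 N, if the wrist force passes 120 N, or if a joint passes its speed limit or range.

ROBOT

A 7-joint arm with a two-finger parallel gripper is mounted at the origin on the work surface. World frame = base frame: x ahead of the robot, y to its left, z up, the work surface at z = 0. Lengths are in mm, angles in rad, forces in N, time in s.
With the tool pointing down it reaches from about 350 to 900 mm from the base axis. Payload 19.9 kg.
Tool frame: the origin (TCP) lies midway between the tips of the shut fingers; the grasp point (between the pads) lies 19 mm behind it (r.grip_point_offset is the distance from the TCP to the grasp point, in mm); z points along the fingers, x is the direction in which the jaws open and shut, and the axes are right-handed (so a half turn about z gives the same grasp; the last joint's range is limited). The gripper opens to 85 mm and grips with 20 to 120 N. Pads are 22 mm wide; open, the fingers measure 114 mm over their backs; the gripper's body (76 mm by 85 mm) begins 54 mm behind the grasp point. The pads swing forward as they close: fully open they stand 13 mm farther back than shut.
Start: joints at [1.105, 0.417, -0.01, 1.614, 0.005, 1.111, -0.053], TCP at [257.579, -569.433, 231.26] pointing down, gripper open.
Joint ranges: [-2.81, 2.81], [-0.39, 2.02], [-1.27, 1.25], [0.06, 2.57], [-1.19, 4.33], [0.19, 2], [-2.82, 2.82]. Speed limits (rad/s): [1.89, 1.89, 2.39, 2.39, 3.01, 3.01, 3.01].

INTERFACE

Orientations are given as [roll, pitch, yaw] about the fixed x, y, z axes, in that order (R = Rz(yaw) Ry(pitch) Rx(roll)).
In Python, from plant import r gives the robot as it stands.
- The arm moves only by the tool play_rows, never from a script. Its argument "moves" is a list of rows, each a list of 4 numbers: the shift along the world's x, y, z in mm, then the turn about the world's z in rad. In form: [[tx, ty, tz, roll], ...]. A call has 1 to 12 rows; each row is the pose to reach, as a shift and turn from the pose measured when the call began; what a row does not reach only later rows make up. A row lasts 1/10 s, in which the tool goes at most 50 mm and 8.59 degrees, less where a joint would pass 70% of its speed; a pose out of reach is approached as far as the arm can. A call with a gripper value outside its range is refused whole. "hand" is the opening, from 0 (shut) to 1 (fully open), set as the call begins (left out, the last holds). The fingers move at their own pace and stop on an object; "newtons" is the grip in N (left out, the last holds). Time passes only in rows, so rows that repeat a pose let the fingers close. It gives the time, the measured TCP pose, the force and the opening at its end, in the units of the state.
- r.read_state(): the state, without advancing time (a new reading comes with each control period).
- r.camera(name): name is "scene" or "side" or "wrist"; returns a dict with "img" (400x640x3 uint8, red, green, blue), "depth" (400x640 float32, mm along the optical axis (not along the pixel's ray), 0 where there is no reading), "vfov" (degrees; the focal length in pixels is half the picture's height over the tangent of half this angle, whatever the lens; pixels are square), "cx", "cy" (the principal point, pixels), "xyz" and "rotation" of the camera in the world; the wrist camera has in their place "hand_eye" (4x4, takes a point from camera to tool coordinates, whose origin is the TCP and whose axes are the tool frame's). Camera axes: x right, y up, looking along -z (the intrinsics and any distortion apply to the point x, -y, -z); pixel columns grow to the right and rows downward; lengths in mm; the calibration is good to about 2 mm. The wrist camera is an equidistant fisheye: a pixel r from the principal point sees the ray r / f radians off the axis. A picture is of the moment at which its call begins: read the wrist's pose just before it.
- r.hand_in(): hands the job in, once; it reports no verdict.
The state is a dict: "t": time; "joint_positions": joint angles; "qvel": joint speeds; "joint_efforts": joint torques, N m; "tcp_pos": TCP position; "ee_rot": TCP orientation; "force": force on the tool from outside, world axes, zero at the start; "moment": the same for the moment, N m; "gripper_width": finger opening in mm.
Only numpy, scipy, OpenCV 4.12 (cv2) and the standard library are available. Lean on these libraries where they do the work, as an engineer would, in place of code of your own. Each camera call takes 0.05 s, during which the arm holds its last target.

## Working session

There is one attempt and no reset: what is moved stays moved. The work goes in short steps, Python scripts to look and compute and a tool call to move; the robot and the scene stay as the last step left them, time stands still between calls to the robot, and variables do not carry over. Pictures are saved under pics/ and viewed, and the job is handed in when it is done.

Besides the shell and the picture viewer there is one more tool, called by a JSON object that holds its "name" and its "arguments", one argument or row to a line. play_rows: Moves the arm, as the interface text tells. Its arguments: {"type":"object","properties":{"moves":{"type":"array"},"hand":{"type":"number"},"newtons":{"type":"number"}},"required":["moves"]}

```bash
ls; mkdir -p pics
cat > h.py <<'E'
import numpy as np, cv2
from plant import r
def save(n,img): cv2.imwrite('pics/'+n+'.png',img[:,:,::-1])
E
python3 - <<'E'
from h import *
import pickle
s=r.read_state(); print(s)
for n in ["scene","side","wrist"]:
    c=r.camera(n); save(n+'0',c['img']); pickle.dump((s,c),open(n+'0.pkl','wb'))
    print(n,{k:v for k,v in c.items() if k not in('img','depth')})
E
```

```text
pics
{'t': 0.0, 'joint_positions': array([ 1.1044882 ,  0.41800692, -0.01031209,  1.61416344,  0.00472826,
        1.11068536, -0.05299885]), 'qvel': array([-2.94101304e-04,  1.04515226e-03,  6.06488895e-04, -5.75761002e-04,
       -3.63353821e-04, -8.02991297e-04,  4.96114632e-05]), 'joint_efforts': array([ 1.19858596e-04, -8.64441705e+01,  6.79025520e-01, -4.34905994e+01,
        1.91822194e-02,  7.39890500e-03,  2.70794169e-05]), 'tcp_pos': array([ 257.43939557, -569.14383866,  230.64418414]), 'ee_rot': array([ 3.14147918e+00,  1.23470264e-03, -1.14595805e+00]), 'force': array([-0.20990405, -0.24416743, -0.09630529]), 'moment': array([-0.00071642, -0.03265221, -0.0137184 ]), 'gripper_width': 85.61807998092179}
scene {'vfov': 49.002864083971154, 'cx': 318.1876640712439, 'cy': 194.6738862386136, 'xyz': array([1245.18387541,  372.42968013, 1209.32091079]), 'rotation': array([ 0.63906217, -0.01670649,  2.01210907])}
side {'vfov': 44.49064743133859, 'cx': 323.1336979837481, 'cy': 198.4935715144887, 'xyz': array([  115.31656184, -1276.94690957,  1489.66340801]), 'rotation': array([ 0.78469995, -0.01510211, -0.26486813])}
wrist {'vfov': 65.70646984690485, 'cx': 321.0995243091834, 'cy': 204.70372610587555, 'hand_eye': array([[ 9.99999472e-01,  1.63475726e-04, -1.01448079e-03,
         7.84129727e-02],
       [-1.42514068e-04, -9.55658641e-01, -2.94476726e-01,
        -7.52476732e+01],
       [-1.01763713e-03,  2.94476715e-01, -9.55658113e-01,
        -1.42981513e+02],
       [ 0.00000000e+00,  0.00000000e+00,  0.00000000e+00,
         1.00000000e+00]])}
```

View pics/scene0.png

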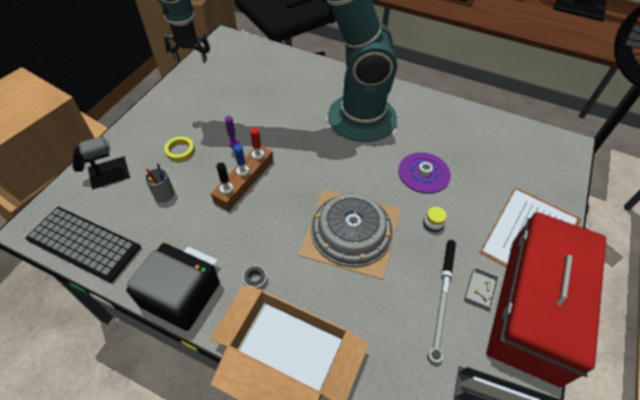

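View pics/side0.png

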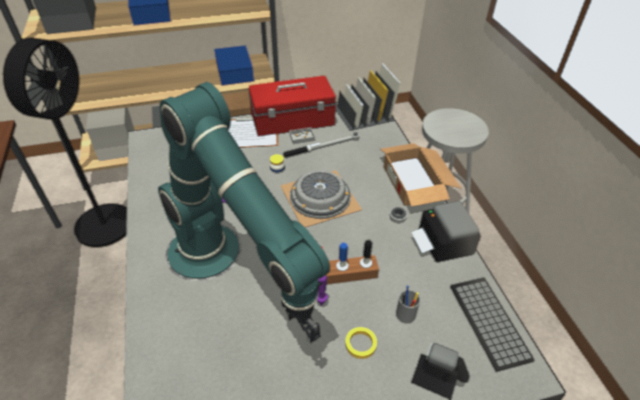

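View pics/wrist0.png

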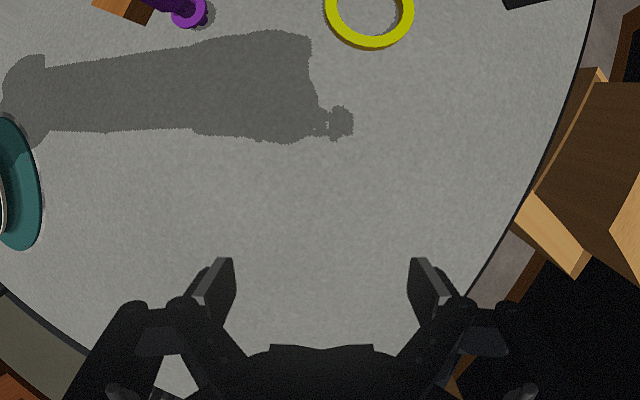

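The scene view shows the block with black (222,175), blue (239,155) and red (256,138) handles, the cover at (352,220), and a purple aligner and purple disc, which are the decoys. Next I'll locate these from depth.

```bash
cat >> h.py <<'E'
from scipy.spatial.transform import Rotation as Ro
def Rm(v): return Ro.from_euler('xyz',v).as_matrix()
def campose(s,c):
    """R,t camera(x right,y up,-z fwd)->world"""
    if 'hand_eye' in c:
        H=c['hand_eye'];T=Rm(s['ee_rot']); return T@H[:3,:3], T@H[:3,3]+s['tcp_pos']
    return Rm(c['rotation']),np.array(c['xyz'])
def foc(c): return 200/np.tan(np.radians(c['vfov'])/2)
def rays(s,c,uv):
    uv=np.atleast_2d(np.asarray(uv,float)); f=foc(c)
    x=(uv[:,0]-c['cx'])/f; y=(uv[:,1]-c['cy'])/f
    if 'hand_eye' in c:
        th=np.hypot(x,y); k=np.where(th>1e-9,np.sin(th)/np.maximum(th,1e-9),1)
        d=np.c_[x*k,-y*k,-np.cos(th)]
    else: d=np.c_[x,-y,-np.ones_like(x)]
    R,t=campose(s,c); return t,d@R.T,d
def onplane(s,c,uv,z):
    t,d,_=rays(s,c,uv); k=(z-t[2])/d[:,2]; return t+d*k[:,None]
def cloud(s,c,uv):
    uv=np.atleast_2d(uv); t,d,dc=rays(s,c,uv); D=c['depth'][uv[:,1],uv[:,0]]
    return (t+d*(D/-dc[:,2])[:,None])[D>0]
def proj(s,c,P):
    R,t=campose(s,c); p=(np.atleast_2d(P)-t)@R; f=foc(c)
    X,Y,Z=p[:,0],-p[:,1],-p[:,2]
    if 'hand_eye' in c:
        h=np.hypot(X,Y); th=np.arctan2(h,Z); k=th/np.maximum(h,1e-9)
        return np.c_[c['cx']+f*X*k,c['cy']+f*Y*k]
    return np.c_[c['cx']+f*X/Z,c['cy']+f*Y/Z]
def blobs(m,mn=15):
    n,l,st,ce=cv2.connectedComponentsWithStats(m.astype(np.uint8)); return [(st[i],ce[i],l==i) for i in range(1,n) if st[i,4]>=mn]
def hsv(c): return cv2.cvtColor(c['img'],cv2.COLOR_RGB2HSV)
E
python3 - <<'E'
from h import *
import pickle
s,c=pickle.load(open('scene0.pkl','rb'))
h=hsv(c)
H,S,V=[h[...,i].astype(int) for i in range(3)]
def rep(n,m,mn=15):
    for st,ce,mm in blobs(m,mn):
        v,u=np.nonzero(mm); P=cloud(s,c,np.c_[u,v])
        if len(P): print(n,st,ce.round(1),np.median(P,0).round(0),P.min(0).round(0),P.max(0).round(0), 'top',P[P[:,2]>P[:,2].max()-8].mean(0).round(1))
rep('red',((H<8)|(H>172))&(S>150)&(V>60))
rep('blue',(H>105)&(H<125)&(S>150)&(V>50))
rep('purple',(H>128)&(H<160)&(S>120)&(V>40))
rep('yellow',(H>22)&(H<35)&(S>150)&(V>80))
rep('card/wood',(H>8)&(H<20)&(S>90)&(V>60),200)
for uv in [(222,170),(352,220),(257,275),(436,217),(160,185)]:
    print(uv,cloud(s,c,[uv]))
im=cv2.resize(c['img'][110:280,140:470],None,fx=2.4,fy=2.4,interpolation=cv2.INTER_CUBIC); save('scenecrop',im)
E
```

```text
red [251 128   9  20 143] [255.1 137.3] [ 404. -236.  155.] [ 386. -254.  102.] [ 414. -226.  179.] top [ 398.5 -240.9  175.3]
red [149 172   8  10  18] [152.  176.6] [ 654. -486.   87.] [ 649. -498.   60.] [ 656. -481.  107.] top [ 654.6 -488.   103.5]
red [  506   213   100   159 10873] [558.5 292.1] [564. 737. 181.] [325. 643. 145.] [721. 840. 189.] top [539.5 744.3 182.5]
red [497 248  21  65 325] [507.4 281.9] [515. 644.  67.] [387. 643.  18.] [614. 646. 103.] top [504.9 643.9  98.1]
red [492 323   9  22  70] [496.4 334.6] [687. 644.  79.] [651. 643.  44.] [711. 646.  96.] top [687.  644.3  92.6]
red [ 489  343   91   43 1451] [532.6 364.6] [718. 746.  69.] [714. 650.  10.] [721. 836. 125.] top [718.3 743.6 118.8]
blue [234 144  10  21 128] [238.7 153.5] [ 493. -245.  157.] [ 473. -268.  107.] [ 500. -236.  181.] top [ 484.9 -249.6  175.8]
blue [159 170   4  10  16] [160.3 174.1] [ 653. -442.  123.] [ 649. -447.   96.] [ 657. -438.  140.] top [ 652.  -440.7  136.1]
purple [226 117  12  30 183] [230.7 132. ] [ 386. -349.  111.] [ 361. -374.   47.] [ 399. -338.  173.] top [ 382.4 
[... 1347 characters left out ...]
854.   -0.] top [ 528.6 -858.5   -4.6]
card/wood [211 145  61  58 759] [241.3 175.6] [ 511. -239.   55.] [ 350. -295.   30.] [ 617. -205.  127.] top [ 565.2 -245.   124.3]
card/wood [300 229  90  50 802] [344.5 259.4] [622. 218.   3.] [522.  40.  -4.] [661. 314.  11.] top [617.2 183.6   5.5]
card/wood [ 210  286  158  114 7514] [278.2 356. ] [989. 134.  72.] [ 843. -211. -758.] [1104.  350.   95.] top [972.6 160.8  88.3]
(222, 170) [[ 582.41726259 -248.02911803  168.42862881]]
(352, 220) [[496.25474566 159.2304434   42.3074454 ]]
(257, 275) [[778.52639025 -29.36033993   2.39695509]]
(436, 217) [[380.95175242 397.37464735  60.10725548]]
(160, 185) [[ 671.61920351 -439.72735455   88.33332462]]
```

View pics/scenecrop.png

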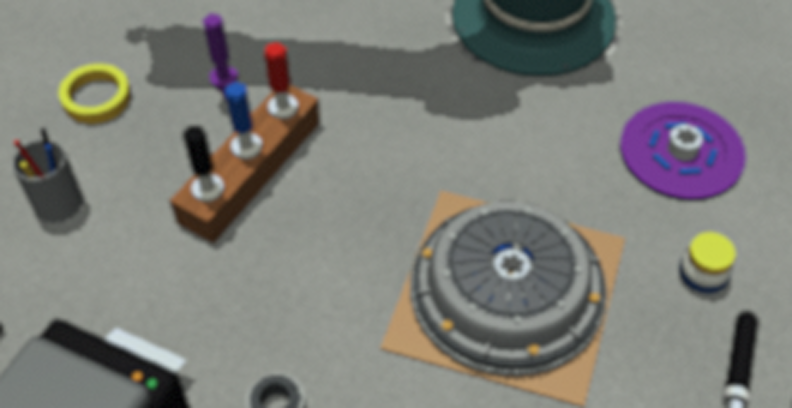

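Run:
```python
from h import *
import pickle
s,c=pickle.load(open('scene0.pkl','rb'))
print(onplane(s,c,[(353.3,219.2)],66))
s,c=pickle.load(open('wrist0.pkl','rb'))
print(campose(s,c)[1]-s['tcp_pos'])
```

```text
[[506.92480087 166.06472049  66.        ]]
[ 68.67842379  30.78950032 142.97276782]
```

{"name": "play_rows", "arguments": {
  "moves": [
    [10, 45, 30, 0],
    [25, 92, 40, 0],
    [35, 139, 40, 0],
    [47, 186, 40, 0],
    [59, 233, 40, 0],
    [71, 280, 40, 0],
    [83, 327, 40, 0],
    [95, 374, 40, 0],
    [107, 421, 40, 0],
    [119, 468, 40, 0],
    [131, 515, 40, 0],
    [143, 562, 40, 0]
  ]
}}

```text
t: 1.35
tcp_pos: [400.4, -5.3, 271.0]
ee_rot: [-3.141, 0.0, -1.146]
force: [1.5, -0.3, 0.1]
gripper_width: 85.1
```

{"name": "play_rows", "arguments": {
  "moves": [
    [12, 45, 0, 0],
    [24, 90, 0, 0],
    [38, 142, -30, 0],
    [38, 142, -70, 0],
    [38, 142, -110, 0],
    [38, 142, -120, 0],
    [38, 142, -120, 0]
  ]
}}

```text
t: 2.05
tcp_pos: [437.8, 136.5, 150.5]
ee_rot: [3.139, 0.001, -1.146]
force: [-0.8, 0.7, 1.0]
gripper_width: 85.2
```

```bash
cat > snap.py <<'E'
import sys,pickle
from h import *
n=sys.argv[1]; s=r.read_state(); c=r.camera('wrist'); pickle.dump((s,c),open(n+'.pkl','wb')); save(n,c['img'])
print(s['tcp_pos'],s['ee_rot'],s['joint_positions'].round(2),s['force'],s['gripper_width'])
E
python3 snap.py w1
```

```text
[437.84541739 136.49657884 150.51986009] [ 3.13949156e+00  1.15834829e-03 -1.14609748e+00] [ 0.23  0.29 -0.68  2.07  0.24  0.86 -1.74] [-0.79933693  0.70891192  0.96562407] 85.18060195067333
```

View pics/w1.png

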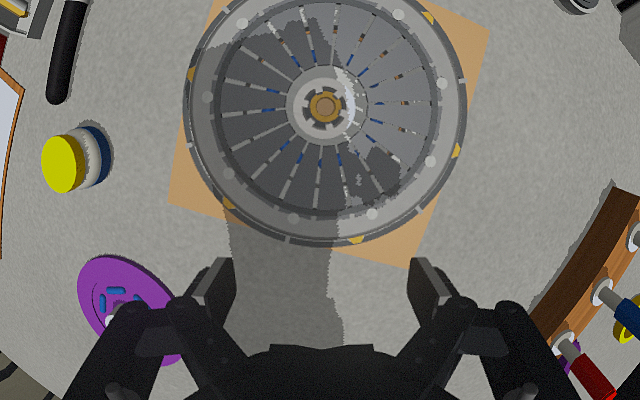

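The wrist view shows the hub bore and brass pilot around (326,107), inside the cover. I'll zoom in there.

Run:
```python
from h import *
import pickle
s,c=pickle.load(open('w1.pkl','rb'))
save('w1c',cv2.resize(c['img'][62:152,276:376],None,fx=6,fy=6,interpolation=cv2.INTER_CUBIC))
```

```text
(no output)
```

View pics/w1c.png

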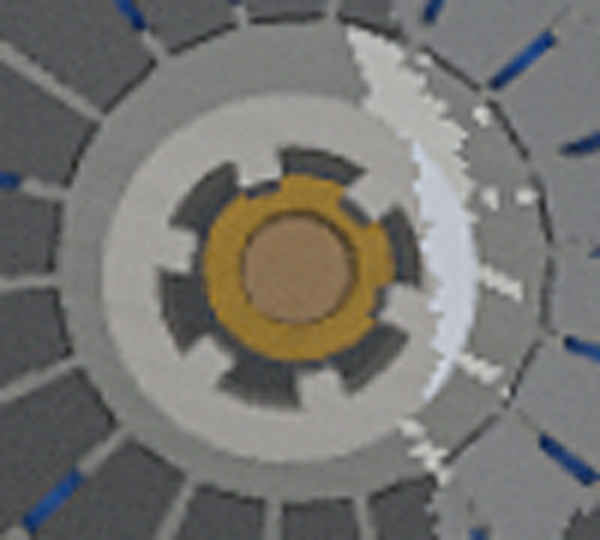

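```bash
cat > hub.py <<'E'
import sys,pickle
from h import *
from scipy.optimize import least_squares
def circ(P):
    A=np.c_[2*P,np.ones(len(P))]; x=np.linalg.lstsq(A,(P**2).sum(1),rcond=None)[0]; return x[:2],np.sqrt(x[2]+x[:2]@x[:2])
def rob(P,n=5,tol=1.0):
    k=np.ones(len(P),bool)
    for _ in range(n):
        c,R=circ(P[k]); k=np.abs(np.linalg.norm(P-c,axis=1)-R)<tol
    return c,R,k.sum()
def run(n,u0,v0,w=45):
    s,c=pickle.load(open(n+'.pkl','rb'))
    f=8; crop=cv2.resize(c['img'][v0-w:v0+w,u0-w:u0+w],None,fx=f,fy=f,interpolation=cv2.INTER_CUBIC)
    topx=lambda p:(np.asarray(p,float)+.5)/f-.5+[u0-w,v0-w]
    h=cv2.cvtColor(crop,cv2.COLOR_RGB2HSV).astype(int); H,S,V=h[...,0],h[...,1],h[...,2]
    # brass + brown
    brass=(S>150)&(V>100)&(H<30)
    brown=(S>80)&(S<=150)&(V>80)&(H<25)
    bl=[b for b in blobs(brown,2000)]
    for st,ce,m in bl:
        cn=max(cv2.findContours(m.astype(np.uint8),0,cv2.CHAIN_APPROX_NONE)[0],key=len)[:,0]
        P=onplane(s,c,topx(cn),32)[:,:2]; print('pilot hole',rob(P,tol=.6),ce)
    # bright hub
    bright=(S<60)&(V>125)
    inner=~bright
    for st,ce,m in blobs(inner,5000):
        if st[2]>0.9*2*w*f: continue
        cn=max(cv2.findContours(m.astype(np.uint8),0,cv2.CHAIN_APPROX_NONE)[0],key=len)[:,0]
        P=onplane(s,c,topx(cn),66)[:,:2]
        print('inner blob',st,ce)
        c0,R=circ(P)
        for _ in range(4):
            rr=np.linalg.norm(P-c0,axis=1); k=(rr>15.2)&(rr<17.2); c0,R=circ(P[k])
        rr=np.linalg.norm(P-c0,axis=1); print(' groove circle',c0,R,k.sum()); 
        land=rr<13.2; print(' land',circ(P[land]),land.sum())
        a=np.arctan2(*(P-c0)[k].T[::-1]); z=np.exp(6j*a).mean(); print(' groove yaw mod60',np.degrees(np.angle(z))/6,abs(z))
        # wall pts: rr 13..15.5 sides of grooves -> symmetric
        k2=(rr>13.2)&(rr<15.2); a2=np.degrees(np.arctan2(*(P-c0)[k2].T[::-1]))
        # signed: side wall at y=+-4
        def res(p):
            q=P[k2]-c0-p[1:3]; th=np.arctan2(q[:,1],q[:,0])-p[0]; th=th-np.round(th/(np.pi/3))*(np.pi/3); 
            return np.abs(np.linalg.norm(q,axis=1)*np.sin(th))-p[3]
        o=least_squares(res,[np.angle(z)/6,0,0,4],loss='soft_l1',f_scale=.3); print(' walls yaw',np.degrees(o.x[0]),'shift',o.x[1:3],'halfw',o.x[3],'rms',np.sqrt(np.mean(o.fun**2)))
    return s,c
if __name__=='__main__': run(sys.argv[1],int(sys.argv[2]),int(sys.argv[3]))
E
python3 hub.py w1 325 107
```

```text
pilot hole (array([512.23313098, 166.20029469]), np.float64(13.171249357215219), np.int64(584)) [371.49070711 358.23071993]
pilot hole (array([512.1337796 , 166.20438907]), np.float64(8.109380095025543), np.int64(460)) [364.02324476 358.27703524]
inner blob [    0     0   410   273 46883] [123.89751082  93.19224452]
 groove circle [526.34311143 191.8279046 ] 16.19131937247409 334
 land (array([526.54610228, 192.49084952]), np.float64(9.845950944813348)) 827
 groove yaw mod60 0.7662336619785014 0.2465472346014264
 walls yaw 10.326165440992208 shift [2.23872475 3.18355634] halfw 1.6850562018316644 rms 0.8155374967973261
inner blob [  320     0   400   623 62155] [611.03742257 243.39082938]
 groove circle [524.62687529 156.5180507 ] 16.255062354671306 581
 land (array([526.6694013 , 154.47475057]), np.float64(7.946073653371542)) 437
 groove yaw mod60 2.7459229889653662 0.09766224769416817
 walls yaw 6.361251711284259 shift [ 0.51551528 -0.84229229] halfw 2.3917012966604823 rms 1.1750037826071602
inner blob [  177   192   355   356 83761] [353.7208486  369.76717088]
 groove circle [510.0
[... 467 characters left out ...]
.py:36: RuntimeWarning: Mean of empty slice.
  a=np.arctan2(*(P-c0)[k].T[::-1]); z=np.exp(6j*a).mean(); print(' groove yaw mod60',np.degrees(np.angle(z))/6,abs(z))
  ret = ret.dtype.type(ret / rcount)
Traceback (most recent call last):
  File "hub.py", line 45, in <module>
    if __name__=='__main__': run(sys.argv[1],int(sys.argv[2]),int(sys.argv[3]))
                             ~~~^^^^^^^^^^^^^^^^^^^^^^^^^^^^^^^^^^^^^^^^^^^^^^^
  File "hub.py", line 43, in run
    o=least_squares(res,[np.angle(z)/6,0,0,4],loss='soft_l1',f_scale=.3); print(' walls yaw',np.degrees(o.x[0]),'shift',o.x[1:3],'halfw',o.x[3],'rms',np.sqrt(np.mean(o.fun**2)))
ValueError: Initial guess is outside of provided bounds
```

{"name": "play_rows", "arguments": {
  "moves": [
    [10, -4, 0, 0.14],
    [20, -8, 0, 0.28],
    [30, -11, 0, 0.42],
    [40, -15, 0, 0.56],
    [50, -18, 0, 0.7],
    [60, -22, 0, 0.84],
    [70, -25, 0, 0.98],
    [80, -29, 0, 1.12],
    [90, -33, -10, 1.26],
    [97, -36, -20, 1.41],
    [104, -38, -30, 1.55],
    [104, -38, -30, 1.57]
  ]
}}

```text
t: 3.3
tcp_pos: [543.9, 97.3, 122.9]
ee_rot: [3.141, -0.0, 0.424]
force: [-0.4, 0.0, -0.8]
gripper_width: 85.4
```

{"name": "play_rows", "arguments": {
  "moves": [
    [0, 0, 0, 0],
    [0, 0, 0, 0]
  ]
}}

```text
t: 3.5
tcp_pos: [544.4, 97.1, 124.5]
ee_rot: [3.14, -0.002, 0.42]
force: [0.5, -0.4, -0.5]
gripper_width: 85.2
```

```bash
python3 snap.py w2
python3 - <<'E'
from h import *
import pickle
s,c=pickle.load(open('w2.pkl','rb'))
print(proj(s,c,[[510,167,66],[512,166,32]]))
E
```

```text
[544.4383887   97.07647637 124.4503354 ] [ 3.13968687e+00 -1.84564506e-03  4.20472962e-01] [ 0.46  0.59 -0.91  1.87  0.56  0.96 -0.28] [ 0.46020331 -0.43478949 -0.49324722] 85.18422537504074
[[316.30693834 107.37451377]
 [318.78979318 110.17904751]]
```

View pics/w2.png

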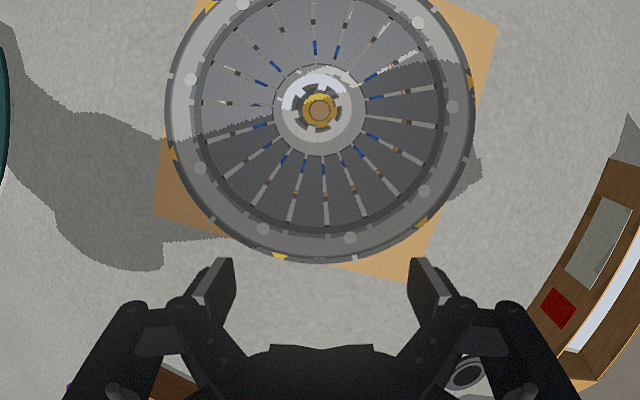

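```bash
sed -i 's/        c0,R=circ(P)$/        c0,R=circ(P)\n        if np.linalg.norm(c0-[511,166])>6 or R>20: continue/' hub.py; python3 hub.py w2 319 109; echo; python3 hub.py w1 325 107
python3 - <<'E'
from h import *
for _ in range(3): s=r.read_state(); print(s['t'],s['tcp_pos'],s['ee_rot'])
E
```

```text
pilot hole (array([512.20340149, 166.27762955]), np.float64(12.895713972841822), np.int64(1285)) [361.63757289 378.34511662]
pilot hole (array([512.24487   , 166.23046158]), np.float64(8.206628112144315), np.int64(551)) [365.82747671 371.81569381]
inner blob [   139    158    404    393 103820] [342.22127721 354.6849451 ]
 groove circle [510.11978882 166.74514318] 15.909615626533098 840
 land (array([510.09580551, 166.75990342]), np.float64(12.236533860706048)) 471
 groove yaw mod60 10.356927044215102 0.33041267537017094
 walls yaw 10.153029269012375 shift [-0.07268035  0.00398486] halfw 4.580755842403443 rms 0.2872160470443592
inner blob [  513   538   207   182 20491] [647.38992729 655.52144844]
inner blob [    0   580   144   140 14411] [ 61.4692249  659.89244327]

pilot hole (array([512.23313098, 166.20029469]), np.float64(13.171249357215219), np.int64(584)) [371.49070711 358.23071993]
pilot hole (array([512.1337796 , 166.20438907]), np.float64(8.109380095025543), np.int64(460)) [364.02324476 358.27703524]
inner blob [    0     0   410   273 46883] [123.89751082  93.19224452]
inner blob [  320     0   400   623 62155] [611.03742257 243.39082938]
inner blob [  177   192   355   356 83761] [353.7208486  369.76717088]
 groove circle [510.06769247 166.76708272] 16.033199448522428 761
 land (array([510.09372661, 166.79344064]), np.float64(12.296513856089982)) 390
 groove yaw mod60 9.682696847115187 0.31217005712999746
 walls yaw 10.106147441081369 shift [-0.03303173  0.02637717] halfw 4.753736116307581 rms 0.30309886882896736
inner blob [     0    253    628    467 105828] [202.63502098 585.82021771]
3.55 [544.22578719  97.22133294 124.17045088] [ 3.13976702e+00 -1.57058615e-03  4.21405352e-01]
3.55 [544.22578719  97.22133294 124.17045088] [ 3.13976702e+00 -1.57058615e-03  4.21405352e-01]
3.55 [544.22578719  97.22133294 124.17045088] [ 3.13976702e+00 -1.57058615e-03  4.21405352e-01]
```

{"name": "play_rows", "arguments": {
  "moves": [
    [0, -5, 40, 0],
    [-10, -35, 80, 0],
    [-22, -80, 110, 0],
    [-34, -125, 110, 0],
    [-46, -170, 110, 0],
    [-58, -215, 110, 0],
    [-70, -260, 110, 0],
    [-82, -305, 110, 0],
    [-94, -345, 110, 0],
    [-106, -380, 110, 0],
    [-116, -406, 110, 0],
    [-116, -406, 110, 0]
  ]
}}

```text
t: 4.75
tcp_pos: [426.5, -312.2, 234.4]
ee_rot: [3.139, -0.001, 0.414]
force: [-0.2, 0.8, 0.4]
gripper_width: 85.3
```

{"name": "play_rows", "arguments": {
  "moves": [
    [0, 0, 0, 0],
    [0, 0, 0, 0]
  ]
}}

```text
t: 4.95
tcp_pos: [426.8, -311.6, 234.9]
ee_rot: [3.138, -0.001, 0.414]
force: [0.1, 0.5, 1.0]
gripper_width: 85.2
```

```bash
python3 snap.py w3
```

```text
[ 426.78312604 -311.58234403  234.8609698 ] [ 3.13843641e+00 -7.95249127e-04  4.14007647e-01] [ 1.36  0.39 -0.98  1.83  0.36  1.11  0.67] [0.1276006  0.49565169 0.96359077] 85.21925102789025
```

View pics/w3.png

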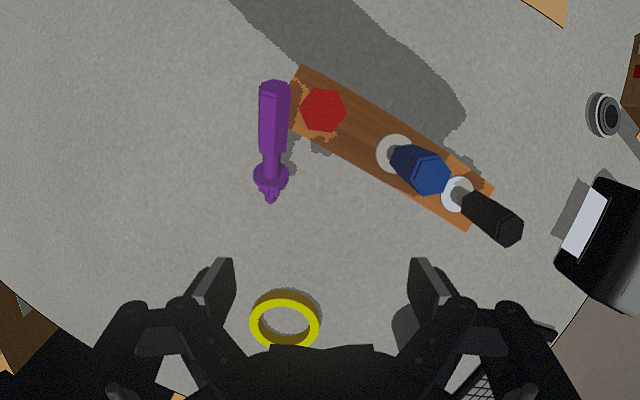

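```bash
cat > red.py <<'E'
import sys,pickle
from h import *
s,c=pickle.load(open(sys.argv[1]+'.pkl','rb'))
h=hsv(c).astype(int);H,S,V=h[...,0],h[...,1],h[...,2]
m=((H<8)|(H>172))&(S>140)&(V>50)
R,t=campose(s,c); print('cam',t)
for st,ce,mm in blobs(m,300):
    v,u=np.nonzero(mm); P=cloud(s,c,np.c_[u,v]); print(st,ce,'top z',np.percentile(P[:,2],[5,50,95]),np.median(P,0))
    if st[4]<500: continue
    crop=cv2.GaussianBlur(cv2.resize(mm.astype(np.float32),None,fx=4,fy=4,interpolation=cv2.INTER_LINEAR),(0,0),2)>.5
    cn=max(cv2.findContours(crop.astype(np.uint8),0,cv2.CHAIN_APPROX_NONE)[0],key=len)[:,0]
    for z in (172,):
        Q=onplane(s,c,(cn+.5)/4-.5,z)[:,:2]
        M=cv2.moments(Q.astype(np.float32).reshape(-1,1,2)); cc=np.array([M['m10'],M['m01']])/M['m00']
        q=Q-cc; a=np.arctan2(q[:,1],q[:,0]); rr=np.hypot(*q.T)
        # resample uniformly in angle
        g=np.linspace(-np.pi,np.pi,360,endpoint=False); o=np.argsort(a); rg=np.interp(g,a[o],rr[o],period=2*np.pi)
        z6=(rg*np.exp(6j*g)).mean(); print(z,'centre',cc,'area',M['m00'],'(hex 28: 679)','corner ang',np.degrees(np.angle(z6))/6,'flat ang mod60',(np.degrees(np.angle(z6))/6+30)%60,'amp',abs(z6),'rmin/max',rg.min(),rg.max())
        for k in range(6):
            n=(np.angle(z6)/6+np.pi/6)+k*np.pi/3; d=(q@[np.cos(n),np.sin(n)]); print('   flat',k,round(np.degrees(n),1),np.percentile(d,95).round(2))
mp=(H>128)&(H<160)&(S>100)&(V>40)
for st,ce,mm in blobs(mp,300):
    v,u=np.nonzero(mm); P=cloud(s,c,np.c_[u,v]); print('purple',st,P.min(0),P.max(0))
    for uv in [(273,90),(270,195),(270,160)]: print(uv,cloud(s,c,[uv]))
E
python3 red.py w3
python3 - <<'E'
from h import *
import pickle
s,c=pickle.load(open('w3.pkl','rb'))
print(cloud(s,c,[(395,150),(430,170),(510,230),(340,95)]))
save('w3c',cv2.resize(c['img'][50:200,220:380],None,fx=4,fy=4,interpolation=cv2.INTER_CUBIC))
E
```

```text
cam [ 396.19706082 -242.3729765   377.60400322]
[ 298   88   49   45 1577] [322.32276474 109.68674699] top z [171.7451028  176.11792965 177.36303071] [ 396.9207811  -241.31841214  176.11792965]
172 centre [ 396.91775778 -241.33441253] area 678.747083503753 (hex 28: 679) corner ang 16.160079621706064 flat ang mod60 46.16007962170606 amp 0.41730361467250277 rmin/max 13.795885315287924 16.343327147229772
   flat 0 46.2 14.15
   flat 1 106.2 14.04
   flat 2 166.2 14.1
   flat 3 226.2 14.07
   flat 4 286.2 14.14
   flat 5 346.2 14.05
purple [ 254   80   37  124 3261] [ 334.9996296  -371.67788269   -0.47323216] [ 392.26165084 -230.18331183  107.92805113]
(273, 90) [[ 350.02345807 -241.6151136   101.39289502]]
(270, 195) [[ 380.51546871 -355.97621251   27.25271816]]
(270, 160) [[ 367.96405115 -310.29229168   58.4740166 ]]
[[ 470.13339436 -246.43325592  108.19989484]
 [ 480.30651074 -246.90063106  176.58817969]
 [ 569.44610406 -258.24438722  176.95547228]
 [ 407.61941638 -219.39688011   55.89606004]]
```

View pics/w3c.png

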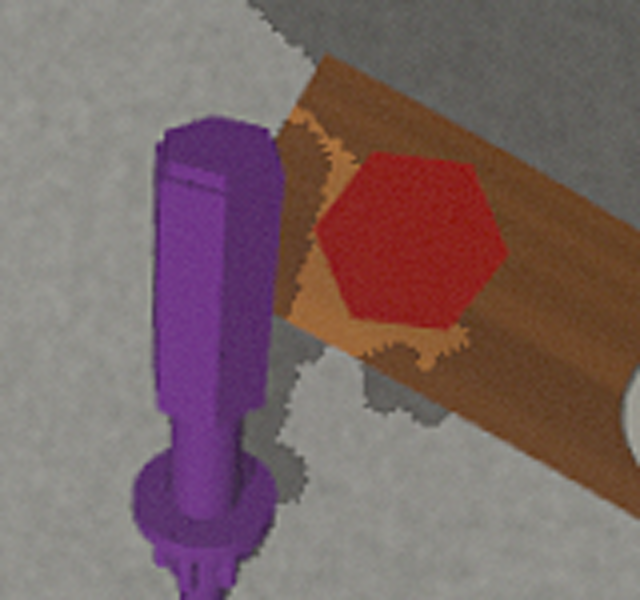

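Run:
```python
from h import *
import pickle
s=r.read_state(); c=r.camera('scene'); pickle.dump((s,c),open('scene1.pkl','wb'))
_,c0=pickle.load(open('scene0.pkl','rb'))
a=[cv2.resize(x['img'][100:220,180:300],None,fx=3.3,fy=3.3,interpolation=cv2.INTER_CUBIC) for x in (c0,c)]
save('cmp',np.hstack(a))
h=hsv(c).astype(int);H,S,V=h[...,0],h[...,1],h[...,2]
for st,ce,mm in blobs((H>128)&(H<160)&(S>100)&(V>40),60):
    v,u=np.nonzero(mm); P=cloud(s,c,np.c_[u,v]); print('purple',st,P.min(0),P.max(0))
```

```text
purple [ 399  153   51   40 1292] [ 78.28590585 214.16316244  -2.45098617] [263.13817374 394.54708978  17.57963128]
```

View pics/cmp.png

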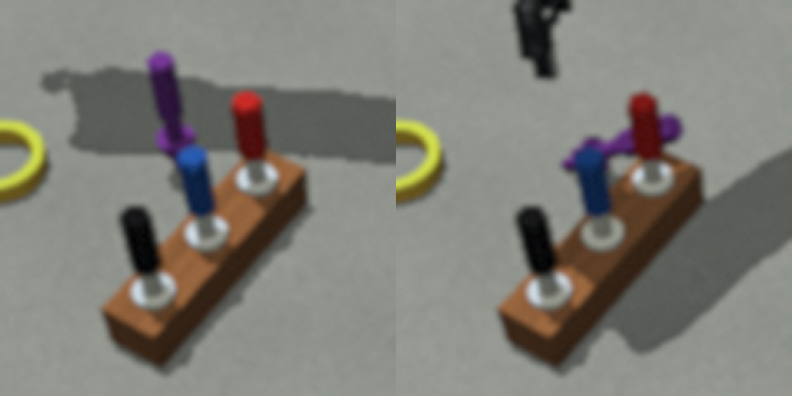

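{"name": "play_rows", "arguments": {
  "moves": [
    [-3, 7, 0, -0.14],
    [-6, 14, 0, -0.28],
    [-9, 21, 0, -0.43],
    [-12, 28, 0, -0.57],
    [-15, 35, 0, -0.72],
    [-18, 42, 0, -0.86],
    [-21, 49, 0, -1.0],
    [-24, 56, 0, -1.15],
    [-27, 63, 0, -1.29],
    [-30, 70, 0, -1.43],
    [-30, 70, 0, -1.57],
    [-30, 70, 0, -1.7]
  ]
}}

```text
t: 6.25
tcp_pos: [397.3, -240.3, 235.0]
ee_rot: [3.139, -0.001, -1.289]
force: [0.2, -0.6, -0.0]
gripper_width: 85.2
```

{"name": "play_rows", "arguments": {
  "moves": [
    [0, 0, 0, 0],
    [0, 0, 0, 0]
  ]
}}

```text
t: 6.45
tcp_pos: [397.5, -239.7, 235.1]
ee_rot: [3.139, -0.002, -1.284]
force: [-0.4, -0.3, -0.2]
gripper_width: 85.4
```

```bash
python3 snap.py w4; python3 red.py w4|head -4
```

```text
[ 397.53800033 -239.67214987  235.07532411] [ 3.13867918e+00 -1.54991357e-03 -1.28432721e+00] [ 1.14  0.18 -0.74  1.97  0.14  1.04 -0.94] [-0.40521529 -0.3255162  -0.23841741] 85.40661881183784
cam [ 470.08997959 -218.15835103  377.8366227 ]
[ 303  180   40   63 1968] [322.46443089 211.75863821] top z [116.54458837 174.4233198  177.10055726] [ 403.49955357 -239.59193997  174.4233198 ]
172 centre [ 403.39036926 -239.32770676] area 1021.7735923442524 (hex 28: 679) corner ang -22.58784869786867 flat ang mod60 7.412151302131331 amp 0.0642413430903421 rmin/max 13.501187147323881 23.82755930494068
   flat 0 7.4 22.64
```

View pics/w4.png

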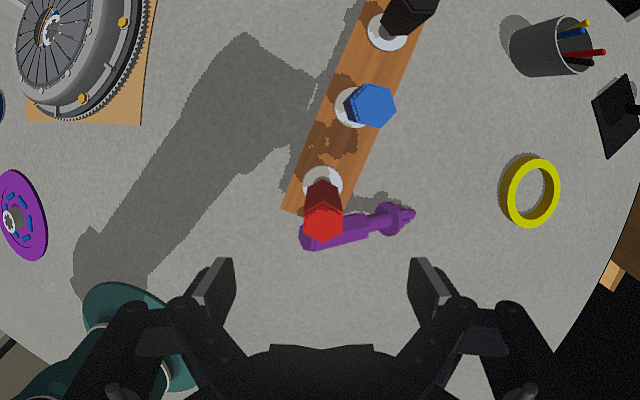

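{"name": "play_rows", "arguments": {
  "moves": [
    [-0.6, -1.6, -20, 0],
    [-0.6, -1.6, -45, 0],
    [-0.6, -1.6, -70, 0],
    [-0.6, -1.6, -95, 0],
    [-0.6, -1.6, -110, 0],
    [-0.6, -1.6, -116, 0],
    [-0.6, -1.6, -116, 0]
  ]
}}

```text
t: 7.2
tcp_pos: [396.8, -241.2, 118.7]
ee_rot: [3.138, -0.0, -1.283]
force: [0.1, 0.2, 0.9]
gripper_width: 85.1
```

```bash
python3 snap.py w5
```

```text
[ 396.75937592 -241.22174792  118.7334666 ] [ 3.13833156e+00 -4.97266490e-04 -1.28272203e+00] [ 1.06  0.36 -0.68  2.08  0.32  0.8  -1.09] [0.1448157  0.21778159 0.86218122] 85.1320425030437
```

View pics/w5.png

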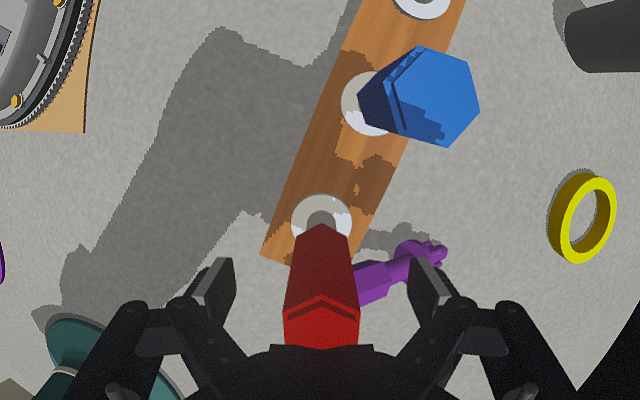

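{"name": "play_rows", "arguments": {
  "moves": [
    [0, 0, 0, 0],
    [0, 0, 0, 0],
    [0, 0, 0, 0],
    [0, 0, 0, 0],
    [0, 0, 0, 0],
    [0, 0, 0, 0],
    [0, 0, 0, 0],
    [0, 0, 0, 0]
  ],
  "hand": 0,
  "newtons": 70
}}

```text
t: 8.05
tcp_pos: [397.2, -241.4, 119.8]
ee_rot: [3.139, -0.002, -1.283]
force: [-1.8, 1.8, 8.6]
gripper_width: 27.4
```

{"name": "play_rows", "arguments": {
  "moves": [
    [0, 0, 3, 0],
    [0, 0, 10, 0],
    [0, 0, 25, 0],
    [0, 0, 40, 0],
    [0, 0, 60, 0],
    [0, 0, 80, 0],
    [0, 0, 100, 0],
    [0, 0, 110, 0],
    [0, 0, 115, 0],
    [0, 0, 115, 0]
  ]
}}

```text
t: 9.05
tcp_pos: [397.2, -241.5, 234.9]
ee_rot: [3.139, -0.002, -1.283]
force: [-0.0, 0.2, -2.3]
gripper_width: 27.2
```

```bash
python3 snap.py w6
python3 - <<'E'
from h import *
import pickle
s=r.read_state(); c=r.camera('scene'); save('s6',cv2.resize(c['img'][80:230,180:330],None,fx=4,fy=4,interpolation=cv2.INTER_CUBIC))
E
```

```text
[ 397.20573164 -241.50727072  234.90326363] [ 3.13900111e+00 -2.20604206e-03 -1.28314357e+00] [ 1.15  0.18 -0.74  1.97  0.15  1.04 -0.94] [-0.00308799  0.22253188 -2.34863763] 27.20211467527271
```

View pics/w6.png

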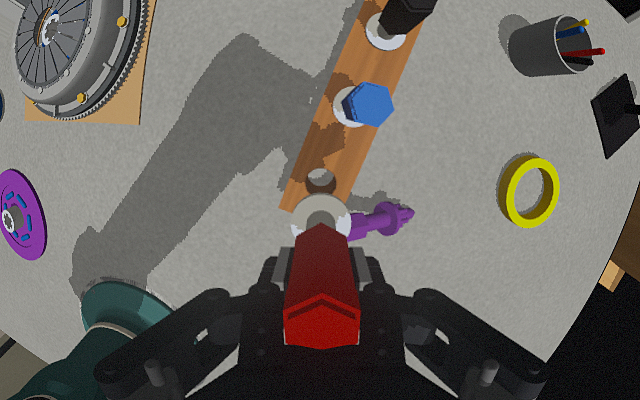

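View pics/s6.png

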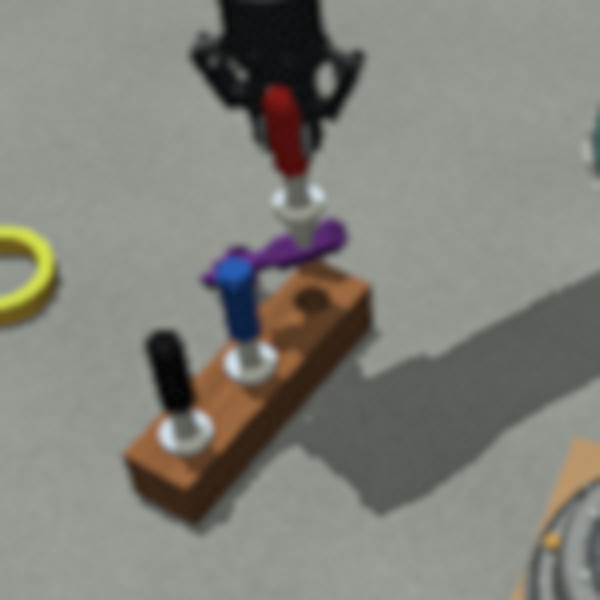

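```bash
cat > held.py <<'E'
import sys,pickle
from h import *
s,c=pickle.load(open(sys.argv[1]+'.pkl','rb'))
# collar outline: bright gray pixels near; compute in tool frame at z=57 and z=63 planes
h=hsv(c).astype(int); roi=np.zeros(h.shape[:2],bool); roi[170:250,270:375]=1
m=(h[...,1]<40)&(h[...,2]>135)&roi
b=max(blobs(m,50),key=lambda b:b[0][4]); print(b[0],b[1])
cn=max(cv2.findContours(b[2].astype(np.uint8),0,cv2.CHAIN_APPROX_NONE)[0],key=len)[:,0].astype(float)
f=foc(c);x=(cn-[c['cx'],c['cy']])/f; th=np.hypot(*x.T); k=np.sin(th)/th; d=np.c_[x[:,0]*k,-x[:,1]*k,-np.cos(th)]
H=c['hand_eye']; D=d@H[:3,:3].T; t=H[:3,3]
P=t+D*((57-t[2])/D[:,2])[:,None]
rr=np.hypot(P[:,0],P[:,1]); 
for tol in (3,1,.5):
    if tol==3: k=np.abs(rr-21)<3
    A=np.c_[2*P[k,:2],np.ones(k.sum())]; q=np.linalg.lstsq(A,(P[k,:2]**2).sum(1),rcond=None)[0]; R=np.sqrt(q[2]+q[:2]@q[:2])
    k=np.abs(np.hypot(*(P[:,:2]-q[:2]).T)-R)<tol
print('collar in tool xy',q[:2],'R',R,k.sum())
E
python3 held.py w6
python3 - <<'E'
from h import *
import pickle
s,c=pickle.load(open('w6.pkl','rb'))
print(c['depth'][195:240:8,321], )
save('w6c',cv2.resize(c['img'][170:360,260:385],None,fx=4,fy=3,interpolation=cv2.INTER_CUBIC))
E
```

```text
[ 270  170   90   80 2656] [301.06212349 214.61521084]
collar in tool xy [-0.18722747  0.04500118] R 20.711956191909714 87
[205.93721 208.9305  207.86055 194.80547 163.21272 154.7628 ]
```

View pics/w6c.png

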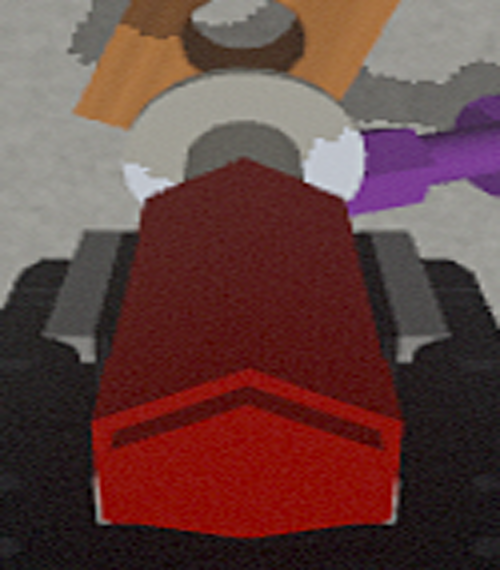

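{"name": "play_rows", "arguments": {
  "moves": [
    [5, 18, 8, 0.0],
    [15, 55, 10, 0.04],
    [27, 97, 10, 0.1],
    [39, 140, 10, 0.16],
    [51, 183, 10, 0.22],
    [63, 226, 10, 0.28],
    [74, 269, 10, 0.32],
    [85, 310, 5, 0.36],
    [95, 345, 0, 0.39],
    [104, 375, 0, 0.412],
    [111, 398, 0, 0.412],
    [113, 408, 0, 0.412]
  ]
}}

```text
t: 10.35
tcp_pos: [509.4, 169.6, 233.6]
ee_rot: [3.138, 0.001, -0.868]
force: [-1.0, -1.0, -2.3]
gripper_width: 27.1
```

{"name": "play_rows", "arguments": {
  "moves": [
    [0, 0, 0, 0],
    [0, 0, 0, 0],
    [0, 0, 0, 0]
  ]
}}

```text
t: 10.65
tcp_pos: [509.3, 168.4, 233.5]
ee_rot: [3.138, 0.0, -0.869]
force: [-1.1, -0.3, -2.2]
gripper_width: 27.4
```

```bash
python3 snap.py w7; python3 held.py w7
```

```text
[509.3429866  168.40857232 233.52464456] [ 3.13781962e+00  3.20859284e-04 -8.69399181e-01] [ 0.4   0.41 -0.97  1.81  0.37  1.13 -1.57] [-1.09764363 -0.31491758 -2.16979465] 27.364048541518923
[ 291  195   61   43 1367] [320.5874177  213.04828091]
collar in tool xy [-0.03886844  0.01854908] R 20.572347171455746 111
```

View pics/w7.png

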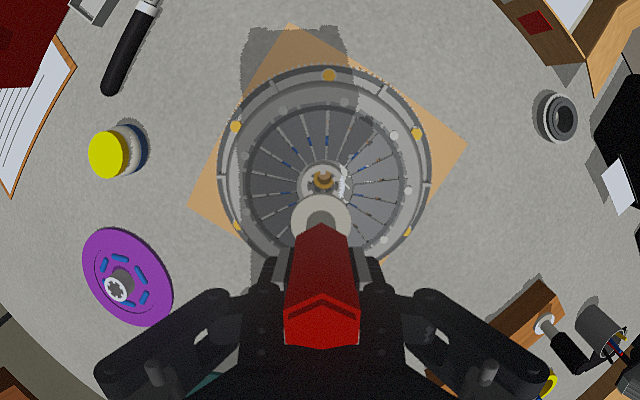

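```bash
cat > tip.py <<'E'
from h import *
s=r.read_state(); R=Rm(s['ee_rot']); p=s['tcp_pos']
sp=p+R@[0,0,75]; ti=p+R@[0,0,111]
print('t',s['t'],'tip',ti.round(2),'spl',sp.round(2),'yaw',np.degrees(s['ee_rot'][2]).round(2),'tilt deg',np.degrees(np.arccos(-R[2,2])).round(2))
print('spl->hub',(np.array([510.1,166.75])-sp[:2]).round(2),'tip->pilot',(np.array([512.2,166.22])-ti[:2]).round(2),'F',s['force'].round(1),'M',s['moment'].round(2),'w',s['gripper_width'].round(1))
E
python3 tip.py
```

```text
t 10.7 tip [509.11 168.11 122.59] spl [509.21 168.18 158.59] yaw -49.83 tilt deg 0.21Traceback (most recent call last):
  File "tip.py", line 5, in <module>
    print('spl->hub',(np.array([510.1,166.75])-sp[:2]).round(2),'tip->pilot',(np.array([512.2,166.22])-ti[:2]).round(2),'F',s['force'].round(1),'M',s['moment'].round(2),'w',s['gripper_width'].round(1))
                                                                                                                                                                             ^^^^^^^^^^^^^^^^^^^^^^^^
AttributeError: 'float' object has no attribute 'round'
```

{"name": "play_rows", "arguments": {
  "moves": [
    [0.9, -1.4, -5, 0],
    [0.9, -1.4, -20, 0],
    [0.9, -1.4, -40, 0],
    [0.9, -1.4, -55, 0],
    [0.9, -1.4, -65, 0],
    [0.9, -1.4, -72, 0],
    [0.9, -1.4, -74, 0],
    [0.9, -1.4, -74, 0]
  ]
}}

```text
t: 11.5
tcp_pos: [510.4, 167.1, 159.7]
ee_rot: [3.138, 0.0, -0.87]
force: [0.4, 0.5, -0.8]
gripper_width: 27.5
```

```bash
sed -i "s/s\['gripper_width'\].round(1)/s['gripper_width']/" tip.py; python3 tip.py; python3 snap.py w8
```

```text
t 11.5 tip [510.11 166.87  48.68] spl [510.22 166.94  84.68] yaw -49.82 tilt deg 0.2
spl->hub [-0.12 -0.19] tip->pilot [ 2.09 -0.65] F [ 0.4  0.5 -0.8] M [-0.   -0.01  0.05] w 27.52434612074824
[510.42830059 167.09536076 159.68126142] [ 3.13811620e+00  2.89664008e-04 -8.69524437e-01] [ 0.34  0.5  -0.91  1.88  0.47  1.   -1.64] [ 0.39664194  0.4816177  -0.80014821] 27.52434612074824
```

View pics/w8.png

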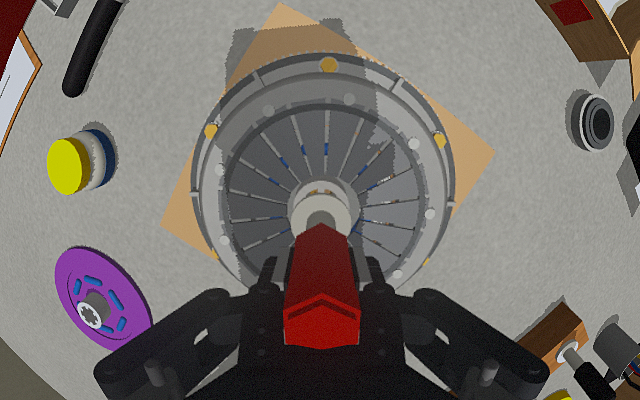

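{"name": "play_rows", "arguments": {
  "moves": [
    [-0.1, -0.2, -2, 0],
    [-0.1, -0.2, -4, 0],
    [-0.1, -0.2, -6, 0],
    [-0.1, -0.2, -7, 0],
    [-0.1, -0.2, -8, 0],
    [-0.1, -0.2, -8, 0]
  ]
}}

```text
t: 12.15
tcp_pos: [510.4, 166.9, 151.9]
ee_rot: [3.138, 0.0, -0.87]
force: [-0.2, -0.2, -1.6]
gripper_width: 27.4
```

```bash
python3 tip.py
```

```text
t 12.15 tip [510.11 166.7   40.86] spl [510.2  166.78  76.86] yaw -49.82 tilt deg 0.19
spl->hub [-0.1  -0.03] tip->pilot [ 2.09 -0.48] F [-0.2 -0.2 -1.6] M [-0.01  0.02  0.02] w 27.365233317218795
```

{"name": "play_rows", "arguments": {
  "moves": [
    [0, 0, -1, 0],
    [0, 0, -2, 0],
    [0, 0, -3, 0],
    [0, 0, -4, 0],
    [0, 0, -4.3, 0],
    [0, 0, -4.3, 0]
  ]
}}

```text
t: 12.75
tcp_pos: [510.4, 166.9, 147.5]
ee_rot: [3.138, 0.0, -0.87]
force: [0.1, 0.2, -1.0]
gripper_width: 27.1
```

```bash
python3 tip.py
```

```text
t 12.75 tip [510.07 166.69  36.5 ] spl [510.17 166.76  72.5 ] yaw -49.82 tilt deg 0.19
spl->hub [-0.07 -0.01] tip->pilot [ 2.13 -0.47] F [ 0.1  0.2 -1. ] M [ 0.02  0.   -0.  ] w 27.13034298929781
```

{"name": "play_rows", "arguments": {
  "moves": [
    [0.5, -0.1, 0, 0],
    [1.0, -0.2, 0, 0],
    [1.5, -0.3, -0.5, 0],
    [2.0, -0.4, -1, 0],
    [2.2, -0.5, -1, 0],
    [2.2, -0.5, -1, 0]
  ]
}}

```text
t: 13.35
tcp_pos: [512.1, 166.6, 146.3]
ee_rot: [3.138, 0.001, -0.869]
force: [-4.3, 1.7, -0.8]
gripper_width: 27.1
```

```bash
python3 tip.py
```

```text
t 13.35 tip [511.74 166.41  35.35] spl [511.86 166.48  71.35] yaw -49.8 tilt deg 0.23
spl->hub [-1.76  0.27] tip->pilot [ 0.46 -0.19] F [-4.3  1.7 -0.8] M [0.48 1.39 0.04] w 27.104091813660087
```

{"name": "play_rows", "arguments": {
  "moves": [
    [0.6, -0.2, 0, 0],
    [0.9, -0.3, -1, 0],
    [0.9, -0.3, -2, 0],
    [0.9, -0.3, -3, 0],
    [0.9, -0.3, -4, 0],
    [0.9, -0.3, -4, 0]
  ]
}}

```text
t: 13.95
tcp_pos: [512.7, 166.4, 142.2]
ee_rot: [3.137, 0.001, -0.869]
force: [-4.2, 1.7, -1.8]
gripper_width: 27.6
```

```bash
python3 tip.py
```

```text
t 13.95 tip [512.22 166.2   31.18] spl [512.37 166.27  67.18] yaw -49.79 tilt deg 0.26
spl->hub [-2.27  0.48] tip->pilot [-0.02  0.02] F [-4.2  1.7 -1.8] M [ 0.34  1.13 -0.02] w 27.572178686607803
```

{"name": "play_rows", "arguments": {
  "moves": [
    [0.3, -0.1, -1, 0],
    [0.3, -0.1, -2, 0],
    [0.3, -0.1, -3, 0],
    [0.3, -0.1, -4, 0],
    [0.3, -0.1, -5, 0],
    [0.3, -0.1, -5, 0]
  ]
}}

```text
t: 14.55
tcp_pos: [512.7, 166.4, 137.0]
ee_rot: [3.137, 0.002, -0.869]
force: [-4.1, 0.8, -2.8]
gripper_width: 27.4
```

```bash
python3 tip.py
```

```text
t 14.55 tip [512.21 166.2   26.03] spl [512.38 166.27  62.03] yaw -49.78 tilt deg 0.29
spl->hub [-2.28  0.48] tip->pilot [-0.01  0.02] F [-4.1  0.8 -2.8] M [0.31 1.15 0.04] w 27.380776933575564
```

{"name": "play_rows", "arguments": {
  "moves": [
    [0, 0, -1, 0],
    [0, 0, -2, 0],
    [0, 0, -3, 0],
    [0, 0, -4, 0],
    [0, 0, -5, 0],
    [0, 0, -6, 0],
    [0, 0, -6.5, 0],
    [0, 0, -6.5, 0]
  ]
}}

```text
t: 15.35
tcp_pos: [512.7, 166.4, 130.4]
ee_rot: [3.137, 0.002, -0.869]
force: [-3.3, 1.4, -2.5]
gripper_width: 27.4
```

```bash
python3 tip.py
```

```text
t 15.35 tip [512.15 166.18  19.41] spl [512.32 166.25  55.4 ] yaw -49.78 tilt deg 0.3
spl->hub [-2.22  0.5 ] tip->pilot [0.05 0.04] F [-3.3  1.4 -2.5] M [ 0.44  1.17 -0.01] w 27.36241447804874
```

Only about 1.4 mm remains. I'll lower it in small steps until the force rises.

{"name": "play_rows", "arguments": {
  "moves": [
    [0, 0, -0.5, 0],
    [0, 0, -1, 0],
    [0, 0, -1.5, 0],
    [0, 0, -2.0, 0],
    [0, 0, -2.0, 0]
  ]
}}

```text
t: 15.85
tcp_pos: [513.0, 166.8, 129.8]
ee_rot: [3.137, 0.0, -0.869]
force: [-12.8, -3.1, 29.3]
gripper_width: 27.6
```

```bash
python3 tip.py
```

```text
t 15.85 tip [512.55 166.56  18.82] spl [512.68 166.64  54.82] yaw -49.76 tilt deg 0.25
spl->hub [-2.58  0.11] tip->pilot [-0.35 -0.34] F [-12.8  -3.1  29.3] M [-0.64  3.44  0.02] w 27.60538996706638
```

{"name": "play_rows", "arguments": {
  "moves": [
    [-0.3, -0.3, -0.3, 0],
    [-0.4, -0.4, -0.6, 0],
    [-0.4, -0.4, -0.8, 0],
    [-0.4, -0.4, -0.8, 0]
  ]
}}

```text
t: 16.25
tcp_pos: [512.9, 166.6, 129.8]
ee_rot: [3.138, -0.0, -0.869]
force: [-8.6, 0.0, 17.2]
gripper_width: 27.3
```

```bash
python3 tip.py; python3 snap.py w9; python3 held.py w9
python3 - <<'E'
from h import *
c=r.camera('scene'); save('s9',cv2.resize(c['img'][120:280,270:430],None,fx=3.7,fy=3.7,interpolation=cv2.INTER_CUBIC))
c=r.camera('side'); save('d9',cv2.resize(c['img'][80:240,230:390],None,fx=3.7,fy=3.7,interpolation=cv2.INTER_CUBIC))
E
python3 tip.py
```

```text
t 16.25 tip [512.59 166.32  18.82] spl [512.69 166.41  54.82] yaw -49.77 tilt deg 0.21
spl->hub [-2.59  0.34] tip->pilot [-0.39 -0.1 ] F [-8.6  0.  17.2] M [-0.23  2.22 -0.02] w 27.319058104214538
[512.89149002 166.61096378 129.82400104] [ 3.13785059e+00 -2.69349980e-04 -8.68563884e-01] [ 0.31  0.54 -0.88  1.89  0.51  0.95 -1.67] [-8.56569402  0.04178543 17.16720521] 27.319058104214538
[ 287  192   64   48 1545] [318.00517799 213.2763754 ]
collar in tool xy [-1.24453023 -0.35562399] R 21.483128796242127 76
t 16.4 tip [512.61 166.34  18.83] spl [512.7  166.43  54.83] yaw -49.76 tilt deg 0.21
spl->hub [-2.6   0.32] tip->pilot [-0.41 -0.12] F [-7.4 -0.7 16.8] M [-0.21  2.25  0.01] w 27.126622204531284
```

View pics/w9.png

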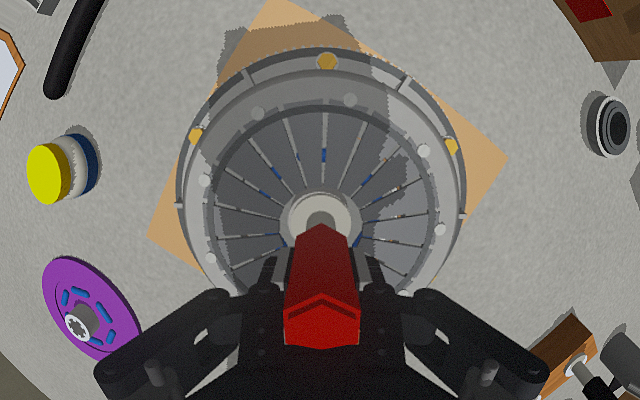

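View pics/s9.png

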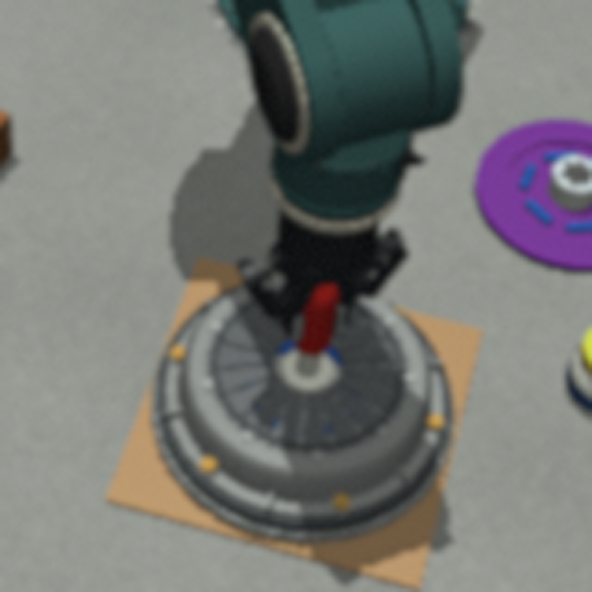

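View pics/d9.png

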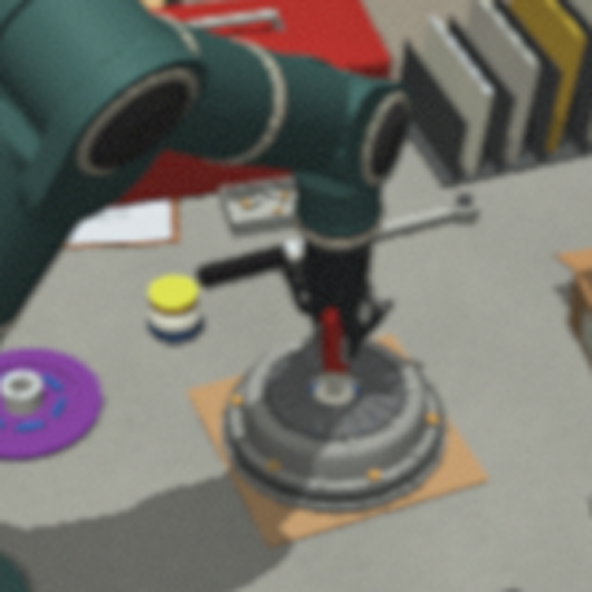

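{"name": "play_rows", "arguments": {
  "moves": [
    [-0.4, -0.1, -0.7, 0],
    [-0.7, -0.2, -0.8, 0],
    [-0.7, -0.2, -0.8, 0],
    [-0.7, -0.2, -0.8, 0]
  ]
}}

```text
t: 16.8
tcp_pos: [512.7, 166.6, 129.8]
ee_rot: [3.139, -0.001, -0.869]
force: [-7.3, -0.8, 14.8]
gripper_width: 27.1
```

```bash
python3 tip.py
```

```text
t 16.8 tip [512.59 166.33  18.82] spl [512.63 166.42  54.82] yaw -49.76 tilt deg 0.17
spl->hub [-2.53  0.33] tip->pilot [-0.39 -0.11] F [-7.3 -0.8 14.8] M [-0.25  1.76  0.  ] w 27.076220088902772
```

{"name": "play_rows", "arguments": {
  "moves": [
    [-0.5, -0.1, -0.7, 0],
    [-0.9, -0.2, -0.8, 0],
    [-0.9, -0.2, -0.8, 0],
    [-0.9, -0.2, -0.8, 0]
  ]
}}

```text
t: 17.2
tcp_pos: [512.6, 166.6, 129.8]
ee_rot: [3.14, -0.002, -0.869]
force: [-5.5, -0.2, 13.6]
gripper_width: 27.2
```

```bash
python3 tip.py;python3 snap.py w10; python3 held.py w10
python3 - <<'E'
from h import *
import pickle
a=[]
for n in('w7','w10'):
    s,c=pickle.load(open(n+'.pkl','rb')); a.append(cv2.resize(c['img'][180:360,260:385],None,fx=3.1,fy=3.1,interpolation=cv2.INTER_CUBIC))
save('c10',np.hstack(a))
E
```

```text
t 17.2 tip [512.62 166.3   18.8 ] spl [512.61 166.39  54.8 ] yaw -49.77 tilt deg 0.15
spl->hub [-2.51  0.36] tip->pilot [-0.42 -0.08] F [-5.5 -0.2 13.6] M [-0.18  1.34  0.03] w 27.178927325559012
[512.57523247 166.57969444 129.80090783] [ 3.14028071e+00 -2.19897364e-03 -8.68645998e-01] [ 0.31  0.54 -0.88  1.9   0.51  0.95 -1.67] [-5.45387699 -0.20909571 13.60945641] 27.178927325559012
[ 287  192   65   48 1546] [318.05368693 213.14941785]
collar in tool xy [-1.11256025 -0.55857509] R 21.45991649068372 89
```

View pics/c10.png

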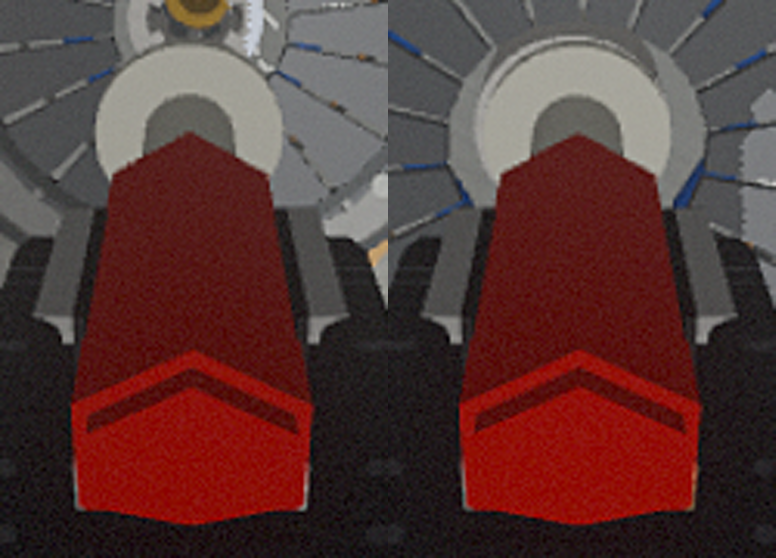

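{"name": "play_rows", "arguments": {
  "moves": [
    [-0.4, 0, -0.8, 0],
    [-0.6, -0.1, -1.1, 0],
    [-0.6, -0.1, -1.1, 0],
    [-0.6, -0.1, -1.1, 0],
    [-0.6, -0.1, -1.1, 0],
    [-0.6, -0.1, -1.1, 0]
  ]
}}

```text
t: 17.85
tcp_pos: [512.6, 166.6, 129.8]
ee_rot: [3.141, -0.003, -0.869]
force: [-9.0, -2.0, 20.4]
gripper_width: 27.2
```

```bash
python3 tip.py
python3 - <<'E'
from h import *
import pickle
c=r.camera('scene'); _,c0=pickle.load(open('scene1.pkl','rb')); save('s11',c['img'])
E
python3 tip.py
```

```text
t 17.85 tip [512.84 166.34  18.77] spl [512.76 166.44  54.77] yaw -49.78 tilt deg 0.19
spl->hub [-2.66  0.31] tip->pilot [-0.64 -0.12] F [-9.  -2.  20.4] M [-0.43  2.13  0.01] w 27.15413662580124
t 17.9 tip [512.8  166.36  18.77] spl [512.73 166.46  54.77] yaw -49.78 tilt deg 0.19
spl->hub [-2.63  0.29] tip->pilot [-0.6  -0.14] F [-7.8 -1.9 21.4] M [-0.45  2.16  0.02] w 27.165318894482617
```

View pics/s11.png

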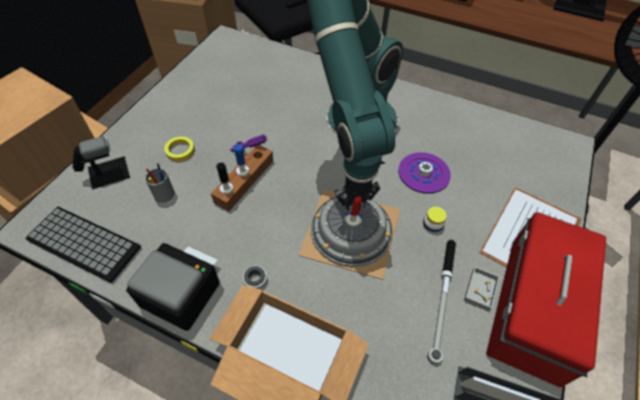

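```bash
python3 -c "
from plant import r
print(r.hand_in())"
```

```text
the job is handed in; nothing more can be done
None
```

The red aligner is fully home in the hub and pilot bearing. I handed the job in at about 18 s, still gripping the handle (70 N set) and pushing down with about 20 N.

**What I did:** I gripped the handle across two flats and lifted the aligner out of the block. I turned it 24° to match the hub grooves, so it meshed at once with no vertical contact force. It then dragged the disc about 2.2 mm over the pilot bearing with 4–5 N sideways. It slid down freely until the collar landed.

**Last checks:**
- **Depth:** the gripper ended 10.0 mm higher than at the grasp, which is exactly the expected difference between standing in the block and being home.
- **Upright:** the tool axis was 0.2° off vertical. In the wrist picture taken just before the last push, the aligner had not shifted in the grip and the collar sat on the hub.
- **Forces:** the push held at 20–21 N. The highest reading was 29 N, briefly, as the collar landed.

**What did not come out clean:**
- **Side load:** about 8 N sideways remains. The tip computed from the arm pose is 0.6 mm off my measured pilot centre, which is near the bearing clearance.
- **Collar fit:** my automatic collar-position check gave a 1.1 mm offset once the tool was seated. I put that down to hub pixels getting into the fit, because the picture showed no shift.
- **Purple look-alike:** the purple aligner stood on its nose at the start and was leaning on the end of the block by my later pictures (about 5 s). My path stayed at least 60 mm above it and I saw no contact force. I think it toppled by itself, and I left it there.

Everything else looked in place in the last scene picture.

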